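# Stamp the marks with three jig punches in order

### The arm

A 6-joint arm with a two-finger parallel gripper is mounted at the origin on the work surface. World frame = base frame: x ahead of the robot, y to its left, z up, the work surface at z = 0. Lengths are in m, angles in degrees, forces in N, time in s.
With the tool pointing down it reaches from about 0.4 to 0.825 m from the base axis. Payload 7 kg.
Tool frame: the origin (TCP) lies between the finger pads; the fingertips stand 22 mm ahead of it and the grasp point (between the pads) lies 3 mm ahead of it; z points along the fingers, y is the line along which they close (so a half turn about z gives the same grasp; the last joint's range is limited). The gripper opens to 88 mm and grips with 3 to 60 N. Pads are 19 mm wide; open, the fingers measure 130 mm over their backs; the gripper's body (78 mm by 193 mm) begins 47 mm behind the grasp point.
Start: joints at [87.439, 20.546, 0.682, 0, -70.136, -16.507], TCP at [0.221, 0.638, 0.249] pointing down, gripper open.
Joint ranges: [-176.03, 176.03], [-82.01, 121.73], [-58.28, 71.71], [-173.87, 95.51], [-174.79, -0.11], [-173.66, 173.66]. Speed limits (degrees/s): [136.94, 136.94, 172.46, 180, 180, 180].

### API

Orientations are given as [roll, pitch, yaw] about the fixed x, y, z axes, in that order (R = Rz(yaw) Ry(pitch) Rx(roll)).
In Python, from plant import ctrl gives the robot as it stands.
- The arm moves only by the tool apply_moves, never from a script. Its argument "targets" is a list of rows, each an object with "travel": the shift along the tool's x, y, z in mm, a list of three; "roll": the turn about the tool's z in degrees; "jaw": the finger opening in mm, from 0 to 87.6. In form: [{"travel": [tx, ty, tz], "roll": roll, "jaw": jaw}, ...]. A call has 1 to 10 rows; each row shifts and turns the commanded pose from where the row before left it, along the tool's axes as they then stand; what a row does not reach is not made up. A row lasts 1/10 s, in which the tool goes at most 50 mm and 8.59 degrees, less where a joint would pass 70% of its speed; a pose out of reach is approached as far as the arm can. A call with a gripper value outside its range is refused whole. The fingers move at their own pace and stop on an object; the grip force is fixed at half the most. Time passes only in rows, so rows that do not move let the fingers close. It gives the time, the measured TCP pose, the force, the opening and the grip force at its end, in the units of the state.
- ctrl.get_obs(): the state, without advancing time (a new reading comes with each control period).
- ctrl.snapshot(name): name is "side" or "top"; returns the picture (384x512x3 uint8, red, green, blue); there is no depth.
- ctrl.calibration(name): a dict with "K" (3x3 intrinsics, pixels), "extrinsics" (4x4, takes a point from camera to world coordinates). Camera axes: x right, y down, z forward; pixel columns grow to the right and rows downward; lengths in m; the calibration is good to about 2 mm. A picture is of the moment at which its call begins. calibration takes no time and is no camera call.
- ctrl.close_job(): hands the job in; it is judged then, once.
The state is a dict: "clock": time; "joint_pos": joint angles; "qvel": joint speeds; "tau": joint torques, N m; "tool_pos": TCP position; "orientation": TCP orientation; "force": force on the tool from outside, world axes, zero at the start; "moment": the same for the moment, N m; "opening": finger opening in m; "gripper_force": force on a finger pad.
Only numpy, scipy, OpenCV 4.12 (cv2) and the standard library are available. Lean on these libraries where they do the work, as an engineer would, in place of code of your own. Each camera call takes 0.05 s, during which the arm holds its last target. There are 200 camera calls.

### The job

Stamp the silver strip in the jig: lightly push down with a fingertip the round-headed punch until it stops, then the square-headed one, then the bar-headed one. Each stays down by itself. Only press the punches, without pulling any of them up, and leave the jar, cap, mandrel and brush where they are.

Things in the scene. Friction and masses are not known exactly. Their poses are not given: they have to be found in the camera images.
- round_punch (a joint): The round-headed steel punch. Slides only straight up and down in the jig's bridge, on the jig's centre line, held by friction of about 4 N, so it stays wherever it is left. Joint value in m: 0 = built raised position (starts at 0 to 0.0015), grows downwards, 0.012 = pressed down against its rigid stop; negative = pulled up. Counts as down from 0.010. Pressing it with more than 35 N is too hard.
- square_punch (a joint): The square-headed steel punch. Slides only straight up and down in the jig's bridge, on the jig's centre line, held by friction of about 4 N, so it stays wherever it is left. Joint value in m: 0 = built raised position (starts at 0 to 0.0015), grows downwards, 0.012 = pressed down against its rigid stop; negative = pulled up. Counts as down from 0.010. Pressing it with more than 35 N is too hard.
- bar_punch (a joint): The bar-headed steel punch. Slides only straight up and down in the jig's bridge, on the jig's centre line, held by friction of about 4 N, so it stays wherever it is left. Joint value in m: 0 = built raised position (starts at 0 to 0.0015), grows downwards, 0.012 = pressed down against its rigid stop; negative = pulled up. Counts as down from 0.010. Pressing it with more than 35 N is too hard.
- round_punch_top (a point): Centre of the top face of the round punch head: a flat steel disc 26 mm in diameter and 10 mm thick. z points up. When raised it is 83 mm above the table (28 mm above the jig's bridge); when pressed home, 71 mm above the table. The point moves with the punch.
- square_punch_top (a point): Centre of the top face of the square punch head: a flat steel plate 30 x 30 mm and 10 mm thick. z up, x and y along the jig's. Same heights as the round one. The point moves with the punch.
- bar_punch_top (a point): Centre of the top face of the bar punch head: a flat steel bar 46 mm along the jig's x, 14 mm along its y, 10 mm thick. z up, x and y along the jig's. Same heights as the round one. The point moves with the punch.
- jig: Stamping jig fixed to the blue cutting mat (mat 3 mm thick, lying on the table): dark steel base 90 x 240 x 12 mm, a black bridge 56 x 240 mm along its length whose flat top is 55 mm above the jig's underside, and a strip of silver lying in the gap below. Origin: centre of its underside; its y axis runs along its length. The three punches stand in the bridge in a row at jig y = -65, 0 and +65 mm, in any order.
- jar: Bystander: small open black-labelled jar, 47 mm in diameter, 60 mm tall, standing loose beside the jig. Origin: centre of its underside.
- cap: Bystander: white plastic screw cap, 40 mm in diameter, 16 mm tall, lying loose. Origin: centre of its underside.
- mandrel: Bystander: wooden ring mandrel 150 mm long along its y, up to 25 mm thick, with a ring on it, lying on two small feet, 35 mm tall in all, loose. Origin: centre of its underside.
- brush: Bystander: slim artist's brush with a yellow wooden handle, 9 mm thick and about 175 mm long along its own x, lying loose. Origin: under its middle.

How it is judged (in metres and radians):
On the way, in this order (a step that is already met when the one before it is completed fails the run):
1. the round punch is pressed down (value of joint round_punch above 0.01 m), for 0.1 s.
2. the square punch is pressed down (value of joint each of round_punch, square_punch above 0.01 m), for 0.1 s.
3. the bar punch is pressed down (all of step 2 and value of joint bar_punch above 0.01 m), for 0.1 s.
At the end, for the whole second after the job is handed in: All three punches are down (at least 10 of their 12 mm), pressed in the order round, square, bar, with no more than 35 N; none was pulled up by more than 3 mm; jar, cap, mandrel and brush are within 15 mm of where they stood (all of step 3 and distance of each of jar, cap, mandrel, brush from where it was at the start of the episode below 0.015 m); the robot touches nothing.
It fails at once if square punch pressed before the round punch is down (value of joint square_punch above 0.004 m and value of joint round_punch below 0.01 m).
It fails at once if bar punch pressed before the square punch is down (value of joint bar_punch above 0.004 m and value of joint square_punch below 0.01 m).
It fails at once if a punch pressed harder than 35 N (contact force between anything else and round_punch above 35 N or contact force between anything else and square_punch above 35 N or contact force between anything else and bar_punch above 35 N).
It fails at once if a punch lifted more than 3 mm (value of joint any of round_punch, square_punch, bar_punch below -0.003 m).
It fails at once if jar, cap, mandrel or brush moved more than 15 mm (distance of any of jar, cap, mandrel, brush from where it was at the start of the episode above 0.015 m).
It also fails if it takes over 35 s, if anything falls off the work surface, if the arm or the gripper's body presses on something with over 40 N, if the wrist force passes 120 N, or if a joint passes its speed limit or range.

## Working session

There is one attempt and no reset: what is moved stays moved. The work goes in short steps, Python scripts to look and compute and a tool call to move; the robot and the scene stay as the last step left them, time stands still between calls to the robot, and variables do not carry over. Pictures are saved under pics/ and viewed, at most 10 in all, crops included, and the job is handed in when it is done.

Besides the shell and the picture viewer there is one more tool, called after "Request:" as name(argument=value, ...) on one line, values as JSON. apply_moves: Moves the arm, as the interface text tells. Its arguments: {"type":"object","properties":{"targets":{"type":"array","items":{"type":"object","properties":{"travel":{"type":"array","items":{"type":"number"}},"roll":{"type":"number"},"jaw":{"type":"number"}}}}},"required":["targets"]}

```bash
mkdir -p pics; python3 - <<'E'
from plant import ctrl
import cv2
for n in("top","side"):
    cv2.imwrite(f"pics/{n}0.png",cv2.cvtColor(ctrl.snapshot(n),cv2.COLOR_RGB2BGR)); c=ctrl.calibration(n); print(n,c["K"],c["extrinsics"])
print(ctrl.get_obs())
E
```

```text
top [[451.6382311    0.         248.66093017]
 [  0.         451.6382311  193.9821783 ]
 [  0.           0.           1.        ]] [[-0.01736103 -0.9925184   0.12085457  0.49128851]
 [-0.99976875  0.01569818 -0.01469764  0.05884075]
 [ 0.01269049 -0.12108179 -0.99256141  0.81754569]
 [ 0.          0.          0.          1.        ]]
side [[440.43628461   0.         260.48277953]
 [  0.         440.43628461 198.23904609]
 [  0.           0.           1.        ]] [[ 9.43115614e-01 -1.90343091e-01  2.72584751e-01  3.10573725e-01]
 [-3.32464476e-01 -5.38577299e-01  7.74210479e-01 -6.51208512e-01]
 [-5.57656668e-04 -8.20794737e-01 -5.71222976e-01  5.93125989e-01]
 [ 0.00000000e+00  0.00000000e+00  0.00000000e+00  1.00000000e+00]]
{'clock': 0.1, 'joint_pos': array([ 8.74405388e+01,  2.05858111e+01,  6.41162221e-01, -1.84979892e-02,
       -7.01356924e+01, -1.65062369e+01]), 'qvel': array([-0.09309036, -0.01898544,  0.11522519,  0.07508125, -0.03677648,
        0.06105921]), 'tau': array([-1.60440552e-03, -5.84162557e+01,  2.93751544e+01,  7.01553673e+00,
        1.01635893e-02, -5.32959371e-05]), 'tool_pos': array([0.22038438, 0.63759712, 0.24774737]), 'orientation': array([ 1.79918028e+02, -6.15487043e-03, -1.90719914e+01]), 'force': array([-0.26831854,  0.43224289, -0.15903967]), 'moment': array([-0.04655183,  0.05337313,  0.00363707]), 'gripper_force': 0.0, 'opening': 0.08788566716749908}
```

View pics/top0.png

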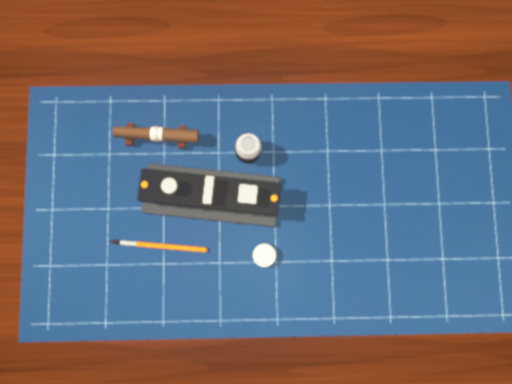

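View pics/side0.png

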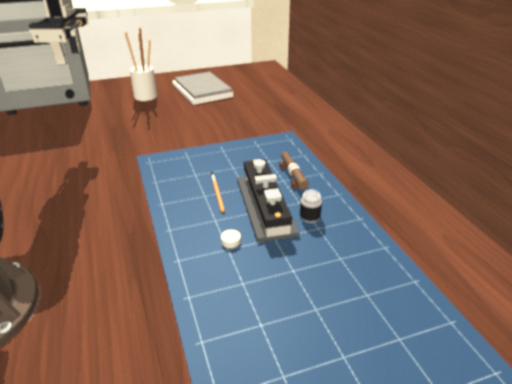

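The top view shows the round head at about (169,185), the bar at (208,190) and the square at (248,194). The jar is at (248,147), the cap at (264,255), the mandrel at (155,134) and the brush at (160,246). Next I'll measure the heads precisely.

```bash
cat > h.py <<'E'
import numpy as np,cv2
from plant import ctrl
def ray(n,uv,z):
    c=ctrl.calibration(n);E=c["extrinsics"];d=E[:3,:3]@np.linalg.solve(c["K"],[*uv,1]);o=E[:3,3]
    return o+d*(z-o[2])/d[2]
def blobs(n,img,box):
    hsv=cv2.cvtColor(img,cv2.COLOR_RGB2HSV);m=((hsv[...,1]<90)&(hsv[...,2]>150)).astype(np.uint8)
    k=np.zeros_like(m);x0,y0,x1,y1=box;k[y0:y1,x0:x1]=1
    N,_,s,c=cv2.connectedComponentsWithStats(m*k)
    return [(s[i,4],c[i],s[i,:4]) for i in range(1,N) if s[i,4]>20]
E
python3 - <<'E'
from h import *
np.set_printoptions(precision=4,suppress=True)
for n,b in(("top",(135,165,285,225)),("side",(245,155,300,215))):
    im=cv2.imread(f"pics/{n}0.png")[...,::-1].copy()
    for a,c,s in blobs(n,im,b): print(n,a,c,s,ray(n,c,.083),ray(n,c,.086))
for q in((145,184),(274,198)): print(ray("top",q,.058))
print("jar",ray("top",(248,145),.06),"cap",ray("top",(264,255),.016))
E
```

```text
top 281 [207.7829 189.1139] [202 175  13  29] [0.5898 0.1148 0.083 ] [0.5894 0.1146 0.086 ]
top 220 [168.5273 185.1409] [161 177  16  17] [0.5974 0.179  0.083 ] [0.597  0.1785 0.086 ]
top 370 [247.2378 193.4703] [237 184  21  20] [0.5816 0.0503 0.083 ] [0.5812 0.0503 0.086 ]
side 455 [275.3077 179.6615] [255 155  45  52] [0.6075 0.0957 0.083 ] [0.6058 0.0913 0.086 ]
side 108 [292.8704 165.037 ] [288 155  12  18] [0.6674 0.1403 0.083 ] [0.6653 0.1356 0.086 ]
side 128 [258.6172 163.3359] [252 158  14  15] [0.5965 0.1735 0.083 ] [0.5948 0.1686 0.086 ]
side 205 [272.6683 195.0049] [264 188  18  17] [0.5814 0.0428 0.083 ] [0.5798 0.0387 0.086 ]
[0.6036 0.2229 0.058 ]
[0.5762 0.0048 0.058 ]
jar [0.668  0.0473 0.06  ] cap [0.4803 0.0219 0.016 ]
```

Request:
apply_moves(targets=[{"travel":[20,12,0],"roll":0,"jaw":0},{"travel":[36,22,0],"roll":0,"jaw":0},{"travel":[36,22,0],"roll":0,"jaw":0},{"travel":[36,22,0],"roll":0,"jaw":0},{"travel":[36,22,0],"roll":0,"jaw":0},{"travel":[36,22,0],"roll":0,"jaw":0},{"travel":[36,22,0],"roll":0,"jaw":0},{"travel":[36,22,0],"roll":0,"jaw":0},{"travel":[36,22,0],"roll":0,"jaw":0},{"travel":[36,22,0],"roll":0,"jaw":0}])

```text
clock: 1.1
tool_pos: [0.4778, 0.3249, 0.2486]
orientation: [180.0, 0.0, -19.1]
force: [0.9, 0.1, 1.2]
opening: 0.0132
gripper_force: 0.0
```

Request:
apply_moves(targets=[{"travel":[36,22,0],"roll":0,"jaw":0},{"travel":[36,22,0],"roll":0,"jaw":0},{"travel":[36,22,0],"roll":0,"jaw":0},{"travel":[30,19,0],"roll":0,"jaw":0},{"travel":[0,0,0],"roll":0,"jaw":0},{"travel":[0,0,0],"roll":0,"jaw":0}])

```text
clock: 1.7
tool_pos: [0.5798, 0.2002, 0.248]
orientation: [180.0, 0.0, -19.2]
force: [-1.0, 0.2, -0.1]
opening: 0.0004
gripper_force: 0.0
```

Request:
apply_moves(targets=[{"travel":[23,14.5,0],"roll":0,"jaw":0},{"travel":[0,0,25],"roll":0,"jaw":0},{"travel":[0,0,35],"roll":0,"jaw":0},{"travel":[0,0,30],"roll":0,"jaw":0},{"travel":[0,0,18],"roll":0,"jaw":0},{"travel":[0,0,8],"roll":0,"jaw":0},{"travel":[0,0,0],"roll":0,"jaw":0},{"travel":[0,0,0],"roll":0,"jaw":0}])

```text
clock: 2.5
tool_pos: [0.597, 0.1811, 0.1336]
orientation: [-179.9, -0.1, -19.0]
force: [0.1, 0.2, 0.1]
opening: 0.0004
gripper_force: 0.0
```

```bash
python3 - <<'E'
from h import *
for n in("top","side"):
    im=ctrl.snapshot(n)[110:290,100:340] if n=="top" else ctrl.snapshot(n)[60:260,180:380]
    cv2.imwrite(f"pics/{n}1.png",cv2.resize(im[...,::-1],None,fx=3,fy=3,interpolation=cv2.INTER_CUBIC))
o=ctrl.get_obs();print(o["tool_pos"],o["force"])
E
```

```text
[0.59732289 0.18105409 0.13401988] [-0.7979391   0.37770853  0.55081144]
```

View pics/side1.png

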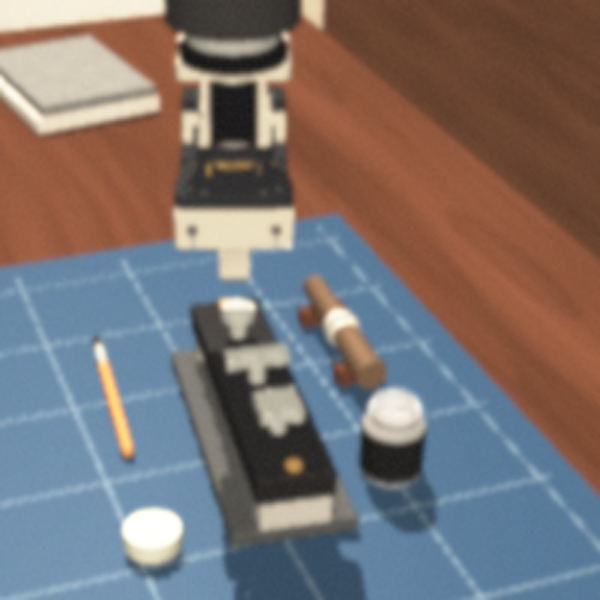

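The side crop shows the closed fingertips (235,275) directly above the round head (238,303). I'll lower them slowly.

Request:
apply_moves(targets=[{"travel":[0,2,6],"roll":0,"jaw":0},{"travel":[0,0,7],"roll":0,"jaw":0},{"travel":[0,0,4],"roll":0,"jaw":0},{"travel":[0,0,2],"roll":0,"jaw":0},{"travel":[0,0,2],"roll":0,"jaw":0},{"travel":[0,0,2],"roll":0,"jaw":0},{"travel":[0,0,2],"roll":0,"jaw":0},{"travel":[0,0,2],"roll":0,"jaw":0},{"travel":[0,0,2],"roll":0,"jaw":0}])

```text
clock: 3.5
tool_pos: [0.5962, 0.1786, 0.1037]
orientation: [-180.0, -0.0, -19.1]
force: [-2.7, -0.7, 3.7]
opening: -0.0
gripper_force: 1.8
```

Request:
apply_moves(targets=[{"travel":[0,0,1.5],"roll":0,"jaw":0},{"travel":[0,0,1.5],"roll":0,"jaw":0},{"travel":[0,0,1],"roll":0,"jaw":0},{"travel":[0,0,1],"roll":0,"jaw":0},{"travel":[0,0,1],"roll":0,"jaw":0}])

```text
clock: 4.0
tool_pos: [0.5961, 0.1786, 0.0976]
orientation: [-180.0, -0.0, -19.1]
force: [-1.4, -0.5, 3.3]
opening: 0.0003
gripper_force: 1.8
```

Request:
apply_moves(targets=[{"travel":[0,0,0.6],"roll":0,"jaw":0},{"travel":[0,0,0.6],"roll":0,"jaw":0},{"travel":[0,0,0],"roll":0,"jaw":0}])

```text
clock: 4.3
tool_pos: [0.5961, 0.1786, 0.0962]
orientation: [-180.0, -0.0, -19.1]
force: [0.0, -0.5, 3.2]
opening: 0.0003
gripper_force: 1.2
```

Request:
apply_moves(targets=[{"travel":[0,0,0.6],"roll":0,"jaw":0},{"travel":[0,0,0.5],"roll":0,"jaw":0}])

```text
clock: 4.5
tool_pos: [0.5961, 0.1786, 0.0953]
orientation: [-180.0, -0.0, -19.1]
force: [-1.4, -0.7, 2.8]
opening: 0.0003
gripper_force: 1.7
```

Request:
apply_moves(targets=[{"travel":[0,0,0.5],"roll":0,"jaw":0},{"travel":[0,0,0],"roll":0,"jaw":0}])

```text
clock: 4.7
tool_pos: [0.5961, 0.1786, 0.0947]
orientation: [-180.0, -0.0, -19.1]
force: [-0.3, 0.0, 2.4]
opening: 0.0004
gripper_force: 1.3
```

Request:
apply_moves(targets=[{"travel":[0,0,0.5],"roll":0,"jaw":0},{"travel":[0,0,0.5],"roll":0,"jaw":0}])

```text
clock: 4.9
tool_pos: [0.5961, 0.1785, 0.0938]
orientation: [-180.0, -0.0, -19.1]
force: [-0.7, 0.6, 4.1]
opening: 0.0003
gripper_force: 1.7
```

Request:
apply_moves(targets=[{"travel":[0,0,0.4],"roll":0,"jaw":0},{"travel":[0,0,0],"roll":0,"jaw":0}])

```text
clock: 5.1
tool_pos: [0.5961, 0.1786, 0.0933]
orientation: [-180.0, -0.0, -19.1]
force: [0.2, 1.0, 3.5]
opening: 0.0004
gripper_force: 1.6
```

Request:
apply_moves(targets=[{"travel":[0,0,0.4],"roll":0,"jaw":0},{"travel":[0,0,0.3],"roll":0,"jaw":0}])

```text
clock: 5.3
tool_pos: [0.5962, 0.1786, 0.0933]
orientation: [-180.0, -0.0, -19.1]
force: [-2.9, 0.2, 10.9]
opening: 0.0003
gripper_force: 5.0
```

Request:
apply_moves(targets=[{"travel":[0,0,0.3],"roll":0,"jaw":0},{"travel":[0,0,0],"roll":0,"jaw":0}])

```text
clock: 5.5
tool_pos: [0.5962, 0.1786, 0.0933]
orientation: [-180.0, -0.0, -19.1]
force: [-2.9, -0.2, 9.8]
opening: 0.0007
gripper_force: 5.0
```

The round punch is against its stop: z stays at 0.0933 and the force is about 10 N. I'll go over to the square one.

Request:
apply_moves(targets=[{"travel":[0,0,-15],"roll":0,"jaw":0},{"travel":[0,0,-25],"roll":0,"jaw":0},{"travel":[4,18,0],"roll":0,"jaw":0},{"travel":[8,36,0],"roll":0,"jaw":0},{"travel":[8,36,0],"roll":0,"jaw":0},{"travel":[6,26,0],"roll":0,"jaw":0},{"travel":[2,10,0],"roll":0,"jaw":0},{"travel":[0,0,8],"roll":0,"jaw":0},{"travel":[0,0,8],"roll":0,"jaw":0},{"travel":[0,0,0],"roll":0,"jaw":0}])

```text
clock: 6.5
tool_pos: [0.5805, 0.0508, 0.1145]
orientation: [179.9, 0.1, -19.0]
force: [-0.4, 0.2, 0.3]
opening: 0.0003
gripper_force: 0.0
```

```bash
python3 - <<'E'
from h import *
im=ctrl.snapshot("side")[60:260,180:380]
cv2.imwrite("pics/side2.png",cv2.resize(im[...,::-1],None,fx=3,fy=3,interpolation=cv2.INTER_CUBIC))
E
```

```text
(no output)
```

View pics/side2.png

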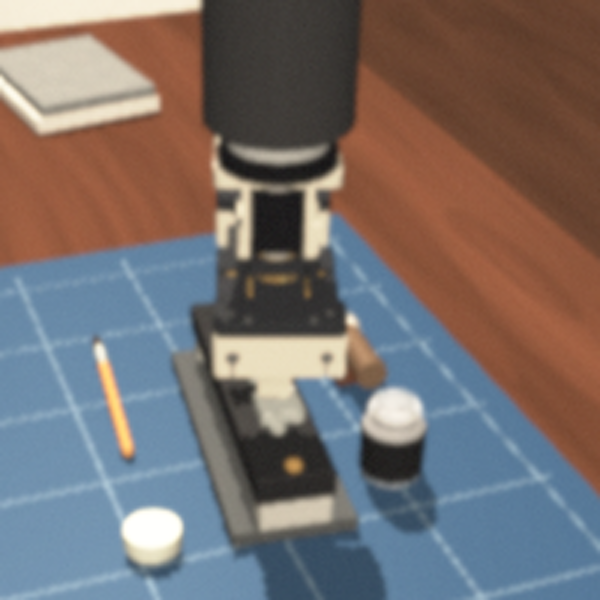

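The tips (277,388) are over the square head (278,403), so I'll press.

Request:
apply_moves(targets=[{"travel":[1,0,4],"roll":0,"jaw":0},{"travel":[0,0,2],"roll":0,"jaw":0},{"travel":[0,0,2],"roll":0,"jaw":0},{"travel":[0,0,2],"roll":0,"jaw":0},{"travel":[0,0,2],"roll":0,"jaw":0},{"travel":[0,0,2],"roll":0,"jaw":0},{"travel":[0,0,2],"roll":0,"jaw":0},{"travel":[0,0,1.5],"roll":0,"jaw":0},{"travel":[0,0,1],"roll":0,"jaw":0}])

```text
clock: 7.45
tool_pos: [0.5823, 0.0501, 0.0979]
orientation: [-180.0, -0.0, -19.1]
force: [-2.2, 1.1, 3.7]
opening: 0.0001
gripper_force: 1.8
```

Request:
apply_moves(targets=[{"travel":[0,0,0.5],"roll":0,"jaw":0},{"travel":[0,0,0.5],"roll":0,"jaw":0},{"travel":[0,0,0.4],"roll":0,"jaw":0}])

```text
clock: 7.75
tool_pos: [0.5824, 0.05, 0.0965]
orientation: [-180.0, -0.0, -19.1]
force: [-1.2, 1.7, 2.5]
opening: 0.0003
gripper_force: 1.7
```

Request:
apply_moves(targets=[{"travel":[0,0,0.6],"roll":0,"jaw":0},{"travel":[0,0,0.6],"roll":0,"jaw":0},{"travel":[0,0,0.6],"roll":0,"jaw":0},{"travel":[0,0,0.5],"roll":0,"jaw":0}])

```text
clock: 8.15
tool_pos: [0.5824, 0.0501, 0.0941]
orientation: [-180.0, -0.0, -19.1]
force: [-0.3, 1.1, 3.4]
opening: 0.0007
gripper_force: 1.7
```

Request:
apply_moves(targets=[{"travel":[0,0,0.5],"roll":0,"jaw":0},{"travel":[0,0,0.4],"roll":0,"jaw":0}])

```text
clock: 8.35
tool_pos: [0.5824, 0.05, 0.0933]
orientation: [-180.0, -0.0, -19.1]
force: [-2.5, 1.6, 6.8]
opening: 0.0003
gripper_force: 3.7
```

Request:
apply_moves(targets=[{"travel":[0,0,0.4],"roll":0,"jaw":0},{"travel":[0,0,0],"roll":0,"jaw":0}])

```text
clock: 8.55
tool_pos: [0.5824, 0.05, 0.0933]
orientation: [-180.0, -0.0, -19.1]
force: [-2.1, 1.8, 6.9]
opening: 0.0005
gripper_force: 3.5
```

The square punch is home (z 0.0933, same stop). On to the bar.

Request:
apply_moves(targets=[{"travel":[0,0,-15],"roll":0,"jaw":0},{"travel":[0,0,-25],"roll":0,"jaw":0},{"travel":[-4,-18,0],"roll":0,"jaw":0},{"travel":[-6,-28,0],"roll":0,"jaw":0},{"travel":[-4,-17.5,0],"roll":0,"jaw":0},{"travel":[0,0,8],"roll":0,"jaw":0},{"travel":[0,0,8],"roll":0,"jaw":0},{"travel":[0,0,0],"roll":0,"jaw":0}])

```text
clock: 9.35
tool_pos: [0.5885, 0.1137, 0.1147]
orientation: [179.9, 0.2, -19.1]
force: [0.2, 0.1, -0.6]
opening: 0.0007
gripper_force: 0.0
```

```bash
python3 - <<'E'
from h import *
im=ctrl.snapshot("side")[60:260,180:380]
cv2.imwrite("pics/side3.png",cv2.resize(im[...,::-1],None,fx=3,fy=3,interpolation=cv2.INTER_CUBIC))
E
```

```text
(no output)
```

View pics/side3.png

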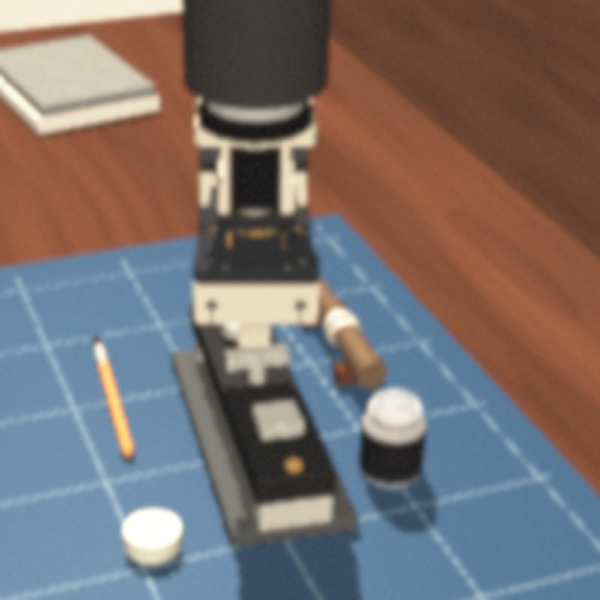

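The square head is down (278,420), and the tips (257,345) are over the bar head (257,358).

Request:
apply_moves(targets=[{"travel":[1,-1,4],"roll":0,"jaw":0},{"travel":[0,0,2],"roll":0,"jaw":0},{"travel":[0,0,2],"roll":0,"jaw":0},{"travel":[0,0,2],"roll":0,"jaw":0},{"travel":[0,0,2],"roll":0,"jaw":0},{"travel":[0,0,2],"roll":0,"jaw":0},{"travel":[0,0,2],"roll":0,"jaw":0},{"travel":[0,0,1.5],"roll":0,"jaw":0},{"travel":[0,0,1],"roll":0,"jaw":0}])

```text
clock: 10.3
tool_pos: [0.5911, 0.1152, 0.0984]
orientation: [180.0, -0.0, -19.1]
force: [-1.3, -1.1, 3.7]
opening: 0.0004
gripper_force: 1.8
```

Request:
apply_moves(targets=[{"travel":[0,0,0.6],"roll":0,"jaw":0},{"travel":[0,0,0.6],"roll":0,"jaw":0},{"travel":[0,0,0.6],"roll":0,"jaw":0},{"travel":[0,0,0.5],"roll":0,"jaw":0}])

```text
clock: 10.7
tool_pos: [0.5911, 0.1152, 0.0961]
orientation: [-180.0, -0.0, -19.1]
force: [-0.9, -0.9, 3.7]
opening: 0.0003
gripper_force: 1.7
```

Request:
apply_moves(targets=[{"travel":[0,0,0.6],"roll":0,"jaw":0},{"travel":[0,0,0.6],"roll":0,"jaw":0},{"travel":[0,0,0.5],"roll":0,"jaw":0}])

```text
clock: 11.0
tool_pos: [0.5911, 0.1152, 0.0943]
orientation: [180.0, -0.0, -19.1]
force: [-0.3, -0.2, 4.0]
opening: 0.0002
gripper_force: 1.7
```

Request:
apply_moves(targets=[{"travel":[0,0,0.5],"roll":0,"jaw":0},{"travel":[0,0,0.4],"roll":0,"jaw":0}])

```text
clock: 11.2
tool_pos: [0.5911, 0.1152, 0.0934]
orientation: [180.0, -0.0, -19.1]
force: [-0.1, -1.2, 3.7]
opening: 0.0003
gripper_force: 1.7
```

Request:
apply_moves(targets=[{"travel":[0,0,0.5],"roll":0,"jaw":0},{"travel":[0,0,0.3],"roll":0,"jaw":0}])

```text
clock: 11.4
tool_pos: [0.5912, 0.1152, 0.0933]
orientation: [180.0, -0.0, -19.1]
force: [-2.9, -1.5, 10.6]
opening: 0.0002
gripper_force: 5.2
```

The bar punch is home too. I'll retreat upward and check.

Request:
apply_moves(targets=[{"travel":[0,0,-15],"roll":0,"jaw":0},{"travel":[0,0,-30],"roll":0,"jaw":0},{"travel":[0,0,-40],"roll":0,"jaw":0},{"travel":[0,0,-40],"roll":0,"jaw":0},{"travel":[0,0,-20],"roll":0,"jaw":0},{"travel":[0,0,0],"roll":0,"jaw":0},{"travel":[0,0,0],"roll":0,"jaw":0}])

```text
clock: 12.1
tool_pos: [0.5908, 0.1155, 0.2374]
orientation: [-180.0, 0.0, -19.1]
force: [-0.2, -0.8, -0.3]
opening: 0.0002
gripper_force: 0.0
```

```bash
python3 - <<'E'
from h import *
im=ctrl.snapshot("side")[60:260,180:380]
cv2.imwrite("pics/side4.png",cv2.resize(im[...,::-1],None,fx=3,fy=3,interpolation=cv2.INTER_CUBIC))
E
```

```text
(no output)
```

View pics/side4.png

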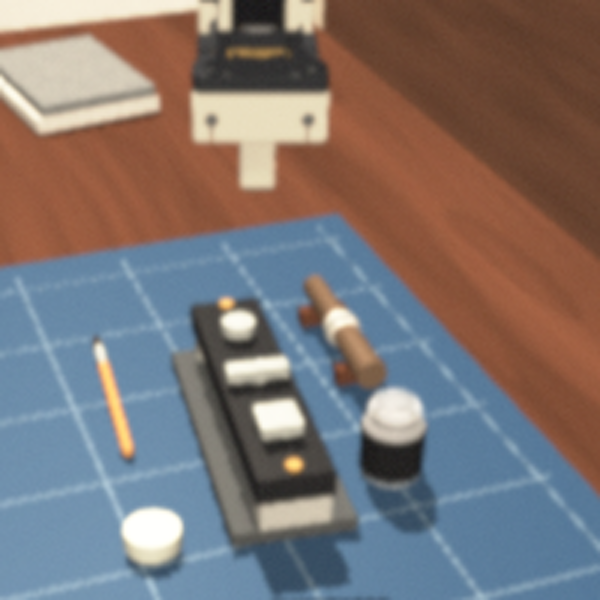

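All three heads are down (238,325; 257,370; 278,418), the bystanders haven't moved and the gripper is clear.

```bash
python3 -c "
from plant import ctrl
print(ctrl.close_job())"
```

```text
the job is handed in; nothing more can be done
None
```

I pressed the round, square and bar punches down to their stops in that order (about 11 N at most in the readings), left the jar, cap, mandrel and brush where they were, and handed the job in at about 12 s; no verdict was returned.

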